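# Change the label cassette in the bakery's label printer

### The job

The label printer on the bakery counter has run out. Press the empty cassette in its bay gently down until the catch lets it spring up, lift it out and put it in the small wooden crate. Then slide the spare cassette of the same full width into the bay and press it gently down until the catch holds it, and leave the narrow cassette and everything else on the counter as they are.

Things in the scene. Friction and masses are not known exactly. Their poses are not given: they have to be found in the camera images.
- printer: Label printer: light grey housing, dark flat top deck with the cassette bay in it, fixed on the counter; 190 mm deep (its x, front with display and label exit to back), 150 mm wide (its y), 104 mm high (z up), turned up to 18 degrees. Origin: centre of its underside. Nothing but the cassette stands up from the deck. The catch breaks if a cassette is forced against the printer with over 20 N.
- bay_mouth (a point): Centre of the bay's opening, level with the deck, 104 mm over the counter; axes as the printer's. Opening 38 mm (x) by 88 mm (y), straight walls below, 4 mm lead-in chamfer at the rim. Caught, a cassette's underside is 60 mm below the deck and its top 40 mm above it; a raised one stands 14 mm higher.
- bay_floor (a point): Top centre of the sprung carriage that is the bay's floor (a firm rubber pad, 12 N/mm), axes as the printer's: 60 mm below the deck when caught, 46 mm when raised. While it is down, two side pawls lock the cassette to it (about 1.5 mm play), so the cassette cannot be pulled out; once raised, it lifts out freely.
- carriage (a joint): Depth of the bay floor, m: -0.014 raised, 0 caught, more when pressed. Slow damped spring, 3.5 N raised, 6 N caught, 7 to 9 N at the stop. Push-push: press to a firm stop, let up. From raised the stop is 3 to 16 mm below caught, then it holds at 0; from caught it is 5 to 18 mm below, then it rises. The stop's depth is not known beforehand, only felt; a press short of it changes nothing.
- empty_center (a point): Used-up cassette, at first caught in the bay: a dark box 34 mm thick (its x), 84 mm wide (y), 100 mm high (z up), 0.06 to 0.11 kg, a window on each broad face showing a nearly bare core; foot stepped in by 2 mm over the lowest 4 mm, notches low in the narrow ends. This point is its centre, 50 mm above its underside. Fits either way round.
- fresh_center (a point): Full spare cassette, standing upright on the counter right of the printer: same shape and size as the empty one (34 x 84 x 100 mm; x thickness, y width, z up), 0.09 to 0.16 kg, a full white roll in its window. This point is its centre, 50 mm above its underside. Fits either way round.
- fresh: The same spare cassette, its origin at the centre of its underside.
- empty: The same used-up cassette, its origin at the centre of its underside.
- narrow_center (a point): Another cassette for narrow labels, standing upright on the counter beside the full spare in either order: 34 mm thick, only 56 mm wide, 100 mm high. Not wanted; it stays where it is. This point is its centre.
- crate_in (a point): Small slatted wooden crate for empties, fixed, left of the printer: outside 160 mm (its x) by 220 mm (its y), rim 60 mm high, walls 7 mm. This point is the centre of its inner floor, 8 mm over the counter. A cassette can stand or lie in it.
- jam_jar: Jam jar, 66 mm across and 85 mm high, right of the spare cassettes; origin at the centre of its underside. A bystander.
- card_holder: Blank price card in a small wooden block, 60 mm wide (card 85 mm), 80 mm high, between the printer and the far side of the crate; origin under the block. A bystander.
Mind the look-alikes: they are no part of the job. Leave any pink or purple look-alike of the fresh alone.

How it is judged:
By the outcome, as a careful person would: the job done as asked, in the order asked, and still so for the second after the job is handed in, with the robot touching nothing.
It also fails if it takes over 72 s, if anything falls off the work surface, if the arm or the gripper's body presses on something with over 40 N, if the wrist force passes 120 N, or if a joint passes its speed limit or range.

### The arm

A 7-joint arm with a two-finger parallel gripper is mounted at the origin on the work surface. World frame = base frame: x ahead of the robot, y to its left, z up, the work surface at z = 0. Lengths are in m, angles in rad, forces in N, time in s.
With the tool pointing down it reaches from about 0.4 to 0.85 m from the base axis. Payload 4.5 kg.
Tool frame: the origin (TCP) lies between the finger pads; the fingertips stand 14 mm ahead of it and the grasp point (between the pads) lies 5 mm behind it; x points along the fingers, z is the direction in which the jaws open and shut, and the axes are right-handed (so a half turn about x gives the same grasp; the last joint's range is limited). The gripper opens to 88 mm and grips with 3 to 60 N. Pads are 18 mm wide; open, the fingers measure 123 mm over their backs; the gripper's body (75 mm by 187 mm) begins 45 mm behind the grasp point.
Start: joints at [-1.124, 0.689, -0.195, 1.565, 0.157, 0.902, -0.215], TCP at [0.251, 0.573, 0.253] pointing down, gripper open.
Joint ranges: [-3.01, 3.01], [-0.46, 2.08], [-1.47, 1.51], [0.13, 2.56], [-1, 4.14], [0.04, 2.09], [-2.66, 2.66]. Speed limits (rad/s): [2.57, 2.57, 3.14, 3.14, 3.14, 3.14, 3.14].

### API

Orientations are given as a unit quaternion [x, y, z, w].
In Python, from plant import r, cams gives the robot as it stands.
- The arm moves only by the tool apply_moves, never from a script. Its arguments are lists of equal length, an entry for each row: "travel": the shift along the world's x, y, z in cm, a list of three; "roll": the turn about the world's z in degrees; "gripper": the finger opening in cm, from 0 to 8.81. In form: {"travel": [[x, y, z], ...], "roll": [roll, ...], "gripper": [gripper, ...]}. A call has exactly 8 rows; each row is the pose to reach, as a shift and turn from the pose commanded when the call began; what a row does not reach only later rows make up. A row lasts 1/12 s, in which the tool goes at most 41.7 mm and 7.16 degrees, less where a joint would pass 70% of its speed; a pose out of reach is approached as far as the arm can. A call with a gripper value outside its range is refused whole. The fingers move at their own pace and stop on an object; "newtons" is the grip in N (left out, the last holds). Time passes only in rows, so rows that repeat a pose let the fingers close, or fill a call up. It gives the time, the measured TCP pose, the force and the opening at its end, in the units of the state.
- r.get_state(): the state, without advancing time (a new reading comes with each control period).
- cams.snapshot(name): name is "side" or "top"; returns a dict with "image" (384x512x3 uint8, red, green, blue), "fx", "fy", "cx", "cy" (pixels), "dist" ([k1, k2, p1, p2, k3] as OpenCV has them; the pictures are not rectified), "R" (3x3) and "t" (3): a world point X has camera coordinates R X + t. Camera axes: x right, y down, z forward; pixel columns grow to the right and rows downward; lengths in m; the calibration is good to about 2 mm. A picture is of the moment at which its call begins. There is no depth.
- r.finish_job(): hands the job in, once; it reports no verdict.
The state is a dict: "clock": time; "q": joint angles; "qd": joint speeds; "joint_torque": joint torques, N m; "tool_pos": TCP position; "eef_rot": TCP orientation; "contact_force": force on the tool from outside, world axes, zero at the start; "moment": the same for the moment, N m; "opening": opening from 0.0 (shut) to 1.0 (fully open).
Only numpy, scipy, OpenCV 4.12 (cv2) and the standard library are available. Lean on these libraries where they do the work, as an engineer would, in place of code of your own. Each camera call takes 0.05 s, during which the arm holds its last target. There are 200 camera calls.

## Working session

There is one attempt and no reset: what is moved stays moved. The work goes in short steps, Python scripts to look and compute and a tool call to move; the robot and the scene stay as the last step left them, time stands still between calls to the robot, and variables do not carry over. Pictures are saved under pics/ and viewed, about 8 in all and at most 12, crops included, and the job is handed in when it is done.

Besides the shell and the picture viewer there is one more tool, called after "Request:" as name(argument=value, ...), one argument or row to a line, values as JSON. apply_moves: Moves the arm, as the interface text tells. Its arguments: {"type":"object","properties":{"travel":{"type":"array","items":{"type":"array","items":{"type":"number"}}},"roll":{"type":"array","items":{"type":"number"}},"gripper":{"type":"array","items":{"type":"number"}},"newtons":{"type":"number"}},"required":["travel","roll","gripper"]}

```bash
mkdir -p pics; ls
python3 - <<'E'
from plant import r, cams
import cv2,numpy as np
s=r.get_state(); print({k:np.round(v,3) for k,v in s.items()})
for n in("top","side"):
    d=cams.snapshot(n); cv2.imwrite(f"pics/{n}0.png",d["image"][:,:,::-1]); print(n,d["fx"],d["fy"],d["cx"],d["cy"],d["dist"],np.round(d["R"],3).tolist(),d["t"])
a=cv2.imread("pics/top0.png");b=cv2.imread("pics/side0.png")
E
```

```text
pics
{'clock': np.float64(0.0), 'q': array([-1.124,  0.69 , -0.195,  1.566,  0.157,  0.902, -0.215]), 'qd': array([ 0.001, -0.001,  0.001,  0.001,  0.   , -0.   , -0.001]), 'joint_torque': array([-0.0000e+00, -5.2757e+01, -1.2670e+00, -1.5343e+01, -5.3000e-02,
        7.0000e-03,  0.0000e+00]), 'tool_pos': array([0.251, 0.572, 0.252]), 'eef_rot': array([-0.387,  0.592,  0.387,  0.591]), 'contact_force': array([ 1.214, -0.07 ,  0.164]), 'moment': array([-0.006, -0.096,  0.022]), 'opening': np.float64(1.004)}
top 478.7749510924738 478.7749510924738 253.5233862623941 195.4433198638527 [-0.07967568  0.          0.          0.          0.        ] [[-0.1, -0.995, 0.002], [-0.971, 0.097, -0.217], [0.216, -0.024, -0.976]] [0.00142266 0.54999448 1.14280381]
side 416.02787184372556 416.02787184372556 260.62046619641666 189.6687296838724 [-0.11347958  0.          0.          0.          0.        ] [[0.761, -0.649, 0.011], [-0.465, -0.556, -0.689], [0.453, 0.519, -0.724]] [-0.4353531   0.30419358  1.09844837]
```

View pics/top0.png

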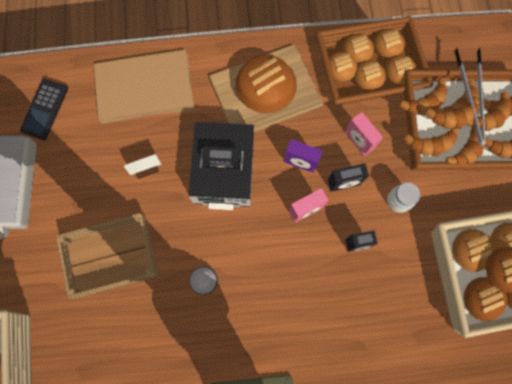

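View pics/side0.png

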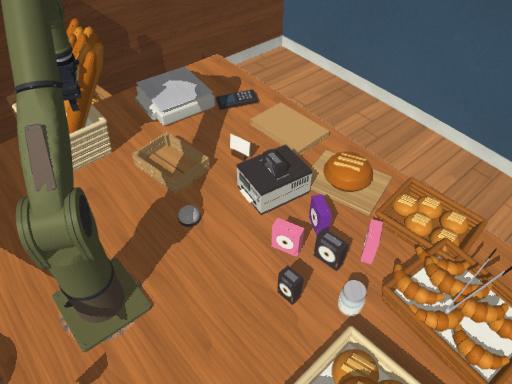

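The top and side pictures show the empty in the printer at top px (222,155). These could be taken for the spare:
- Dark wide one at top px (348,177), side (331,248).
- Dark narrow one at top (362,240), side (290,284).
- Purple at (303,155).
- Pink at (310,204) and (364,133).

I choose the wide dark one at (348,177), and will check it in close crops.

Run:
```python
import cv2,numpy as np
a=cv2.imread("pics/top0.png");b=cv2.imread("pics/side0.png")
def crop(i,x,y,w,h,s): return cv2.resize(i[y:y+h,x:x+w],None,fx=s,fy=s,interpolation=cv2.INTER_CUBIC)
L=crop(a,180,110,80,110,5); R=crop(a,320,155,64,110,5)
cv2.imwrite("pics/c1.png",np.hstack([L,R]))
cv2.imwrite("pics/c2.png",crop(b,230,140,130,110,5)[:, :])
cv2.imwrite("pics/c3.png",crop(b,270,185,90,120,5))
```

```text
(no output)
```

View pics/c1.png

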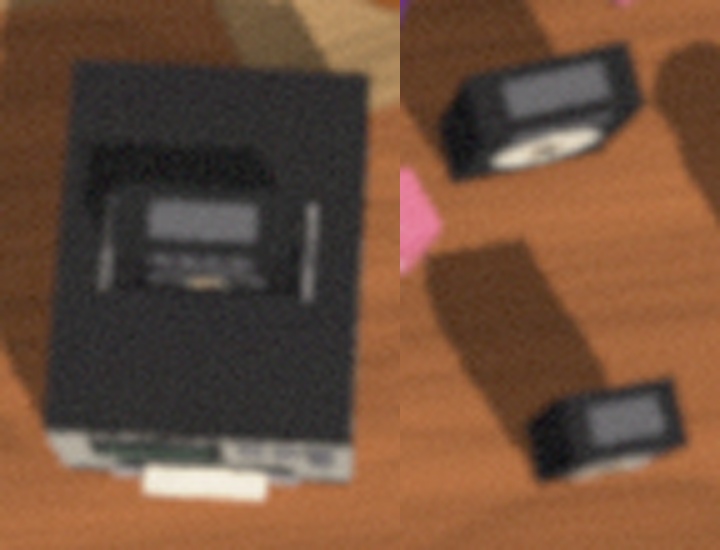

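View pics/c3.png

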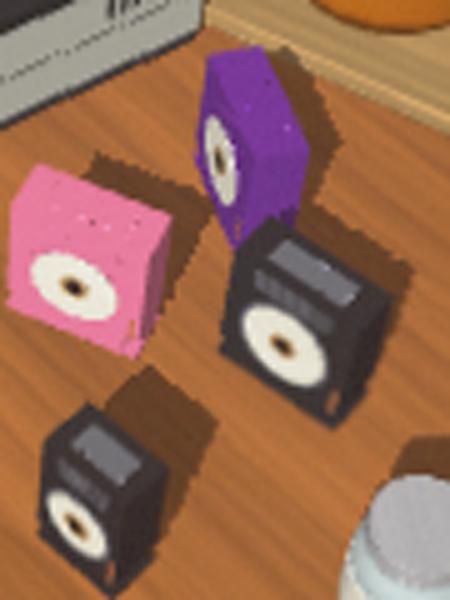

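```bash
cat > h.py <<'E'
import cv2,numpy as np
from plant import r,cams
def ray(d,px):
    K=np.array([[d["fx"],0,d["cx"]],[0,d["fy"],d["cy"]],[0,0,1]])
    u=cv2.undistortPoints(np.float64(px).reshape(-1,1,2),K,np.float64(d["dist"])).reshape(-1,2)
    R=np.array(d["R"]); return -R.T@np.array(d["t"]), np.c_[u,np.ones(len(u))]@R
def plane(d,px,z):
    o,v=ray(d,px); return o+v*((z-o[2])/v[:,2])[:,None]
def tri(d1,p1,d2,p2):
    o1,v1=ray(d1,p1);o2,v2=ray(d2,p2);v1=v1[0];v2=v2[0]
    s=np.linalg.lstsq(np.c_[v1,-v2],o2-o1,rcond=None)[0]
    a,b=o1+s[0]*v1,o2+s[1]*v2; return (a+b)/2,np.linalg.norm(a-b)
def grey(d,box):   # label blob: (centre px, 4 rect corners px)
    x,y,w,h=box; im=d["image"][y:y+h,x:x+w]; im=cv2.resize(im,None,fx=4,fy=4,interpolation=cv2.INTER_CUBIC)
    hsv=cv2.cvtColor(im,cv2.COLOR_RGB2HSV); m=cv2.inRange(hsv,(0,0,78),(180,70,150))
    m=cv2.morphologyEx(m,cv2.MORPH_OPEN,np.ones((9,9)))
    cs,_=cv2.findContours(m,cv2.RETR_EXTERNAL,cv2.CHAIN_APPROX_NONE); c=max(cs,key=cv2.contourArea)
    M=cv2.moments(c); f=lambda p:(np.array(p)-1.5)/4+[x,y]
    return f([M['m10']/M['m00'],M['m01']/M['m00']]), f(cv2.boxPoints(cv2.minAreaRect(c)))
def label(d,box,z):
    c,b=grey(d,box); P=plane(d,b,z); e=[P[1]-P[0],P[2]-P[1]]; l=[np.linalg.norm(x) for x in e]
    L=e[int(np.argmax(l))]; return c,plane(d,[c],z)[0],np.degrees(np.arctan2(L[1],L[0]))%180,np.round(sorted(l),4)
E
python3 - <<'E'
from h import *
T=cams.snapshot("top");S=cams.snapshot("side")
for n,bt,bs,z in(("fresh",(336,166,26,18),(320,230,25,18),.1),("narrow",(353,232,22,14),(280,268,22,14),.1),("empty",(205,146,32,15),(270,145,34,25),.144)):
    a=label(T,bt,z);b=label(S,bs,z);print(n,*a,'|',*b); print(tri(T,[a[0]],S,[b[0]]))
c=np.array([[75,60],[370,75],[352,440],[47,430]])/5+[180,110]-.4
P=plane(T,c,.104);print(P.round(4),P.mean(0)); e=[P[i]-P[i-1] for i in range(4)];print([(np.linalg.norm(x).round(4),np.degrees(np.arctan2(x[1],x[0])).round(1)) for x in e])
# fresh top corners in top view
c=np.array([[63,237-0]])
cr=np.array([[60,222],[154,148],[140,250],[128,270]])
print("crate",plane(T,[[59,235],[139,214],[156,272],[71,297]],.06).round(3))
print("things",plane(T,[[404,184],[142,164],[203,268],[303,146],[310,200]],.08).round(3))
q=r.get_state()["eef_rot"]
from scipy.spatial.transform import Rotation as Ro
print(Ro.from_quat(q).as_matrix().round(3))
E
```

```text
fresh [350.79107831 172.52080659] [ 0.57236564 -0.29687036  0.1       ] 98.08882142890964 [0.0199 0.0528] | [332.5667597  239.30729665] [ 0.57330837 -0.29990279  0.1       ] 97.0823366826631 [0.0216 0.0535]
(array([ 0.57411972, -0.29823507,  0.09701517]), np.float64(0.002264543473315206))
narrow [364.71460444 238.56600338] [ 0.40690574 -0.30680469  0.1       ] 94.94340363653978 [0.0196 0.0357] | [290.79431265 275.38211679] [ 0.4078206  -0.30917786  0.1       ] 93.91362319846313 [0.0208 0.0369]
(array([ 0.40798114, -0.3078734 ,  0.09774689]), np.float64(0.0019165873203416024))
empty [220.13474136 153.78690573] [0.63800618 0.01754429 0.144     ] 81.6290628579478 [0.0194 0.0515] | [274.62454112 157.72889134] [0.63871468 0.01310338 0.144     ] 82.41646583660369 [0.0223 0.0539]
(array([0.64069169, 0.01705834, 0.13957496]), np.float64(0.0027547990496249483))
[[ 0.7417  0.0759  0.104 ]
 [ 0.7188 -0.0708  0.104 ]
 [ 0.5333 -0.0434  0.104 ]
 [ 0.5529  0.1032  0.104 ]] [0.63668746 0.01621395 0.104     ]
[(np.float64(0.1907), np.float64(-8.2)), (np.float64(0.1485), np.float64(-98.9)), (np.float64(0.1875), np.float64(171.6)), (np.float64(0.1479), np.float64(82.4))]
crate [[0.495 0.441 0.06 ]
 [0.529 0.237 0.06 ]
 [0.381 0.202 0.06 ]
 [0.34  0.414 0.06 ]]
things [[ 0.535 -0.431  0.08 ]
 [ 0.652  0.218  0.08 ]
 [ 0.378  0.085  0.08 ]
 [ 0.658 -0.191  0.08 ]
 [ 0.518 -0.191  0.08 ]]
[[-0.    -0.916  0.401]
 [-0.001  0.401  0.916]
 [-1.    -0.    -0.001]]
```

View pics/c2.png

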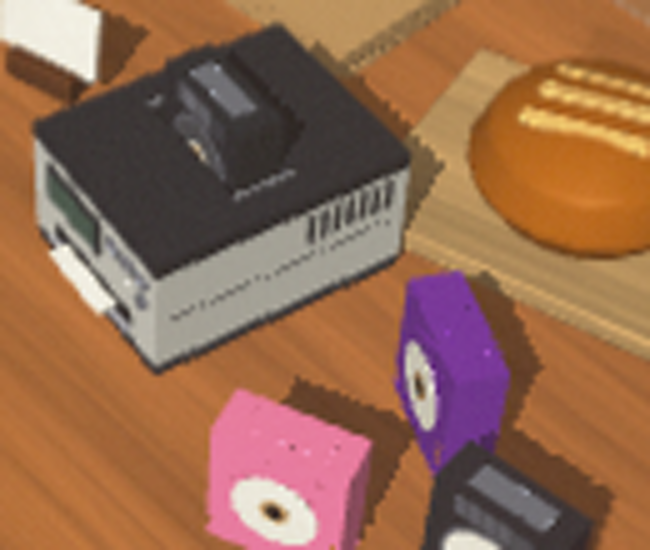

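The crops confirm the choice. The wide dark cassette with the white roll is fresh, at about (0.573, -0.298), thickness axis about 7.6°. The empty is at about (0.638, 0.0165), about -8°. The crate centre is at about (0.436, 0.32), about 10°. I'll move over the empty with the fingers closed.

Request:
apply_moves(
  travel=[
    [38.7, -55.6, 0],
    [38.7, -55.6, 0],
    [38.7, -55.6, 0],
    [38.7, -55.6, 0],
    [38.7, -55.6, 0],
    [38.7, -55.6, 0],
    [38.7, -55.6, 0],
    [38.7, -55.6, 0],
  ],
  roll=[-74.4, -74.4, -74.4, -74.4, -74.4, -74.4, -74.4, -74.4],
  gripper=[0, 0, 0, 0, 0, 0, 0, 0],
  newtons=20,
)

```text
clock: 0.87
tool_pos: [0.4419, 0.2972, 0.2528]
eef_rot: [-0.054, 0.705, 0.054, 0.705]
contact_force: [0.1, -0.1, -0.9]
opening: 0.416
```

Request:
apply_moves(
  travel=[
    [19.6, -28.1, 0],
    [19.6, -28.1, 0],
    [19.6, -28.1, 0],
    [19.6, -28.1, 0],
    [19.6, -28.1, -2],
    [19.6, -28.1, -5],
    [19.6, -28.1, -8],
    [19.6, -28.1, -8],
  ],
  roll=[-16.8, -16.8, -16.8, -16.8, -16.8, -16.8, -16.8, -16.8],
  gripper=[0, 0, 0, 0, 0, 0, 0, 0],
)

```text
clock: 1.53
tool_pos: [0.6241, 0.0367, 0.189]
eef_rot: [0.048, 0.705, -0.048, 0.706]
contact_force: [0.1, 0.3, 0.2]
opening: 0.001
```

Request:
apply_moves(
  travel=[
    [0, 0, 0],
    [0, 0, 0],
    [0, 0, 0],
    [0, 0, 0],
    [0, 0, 0],
    [0, 0, 0],
    [0, 0, 0],
    [0, 0, 0],
  ],
  roll=[0, 0, 0, 0, 0, 0, 0, 0],
  gripper=[0, 0, 0, 0, 0, 0, 0, 0],
)

```text
clock: 2.2
tool_pos: [0.6227, 0.0393, 0.1897]
eef_rot: [0.048, 0.705, -0.047, 0.706]
contact_force: [0.7, 0.4, -0.3]
opening: 0.007
```

Run:
```python
from h import *
T=cams.snapshot("top");S=cams.snapshot("side")
a=cv2.resize(T["image"][110:220,170:270],None,fx=4,fy=4,interpolation=2);b=cv2.resize(S["image"][110:220,230:330],None,fx=4,fy=4,interpolation=2)
cv2.imwrite("pics/p1.png",np.hstack([a,b])[:,:,::-1])
print(r.get_state()["tool_pos"])
c=np.array([[105,258],[312,252]])/5+[180,110]-.4; print(plane(T,c,.104), plane(T,c,.104).mean(0))
```

```text
[0.62269047 0.03892862 0.18946273]
[[ 0.63668149  0.06859404  0.104     ]
 [ 0.6295296  -0.0331408   0.104     ]] [0.63310555 0.01772662 0.104     ]
```

View pics/p1.png

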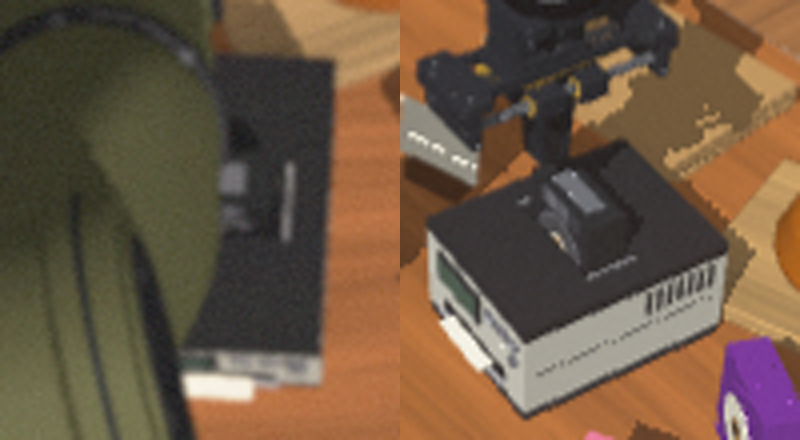

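Request:
apply_moves(
  travel=[
    [1.5, -2.2, 0],
    [1.5, -2.2, 0],
    [1.5, -2.2, -1.5],
    [1.5, -2.2, -2.5],
    [1.5, -2.2, -3.0],
    [1.5, -2.2, -3.2],
    [1.5, -2.2, -3.4],
    [1.5, -2.2, -3.4],
  ],
  roll=[0, 0, 0, 0, 0, 0, 0, 0],
  gripper=[0, 0, 0, 0, 0, 0, 0, 0],
)

```text
clock: 2.97
tool_pos: [0.6376, 0.0167, 0.1557]
eef_rot: [0.048, 0.706, -0.048, 0.705]
contact_force: [-1.7, -0.0, 6.0]
opening: 0.005
```

Request:
apply_moves(
  travel=[
    [0, 0, -0.05],
    [0, 0, -0.1],
    [0, 0, -0.15],
    [0, 0, -0.2],
    [0, 0, -0.25],
    [0, 0, -0.3],
    [0, 0, -0.35],
    [0, 0, -0.4],
  ],
  roll=[0, 0, 0, 0, 0, 0, 0, 0],
  gripper=[0, 0, 0, 0, 0, 0, 0, 0],
)

```text
clock: 3.63
tool_pos: [0.6379, 0.0167, 0.1524]
eef_rot: [0.048, 0.705, -0.048, 0.706]
contact_force: [-2.0, -0.8, 7.1]
opening: 0.005
```

Request:
apply_moves(
  travel=[
    [0, 0, -0.05],
    [0, 0, -0.1],
    [0, 0, -0.1],
    [0, 0, -0.15],
    [0, 0, -0.15],
    [0, 0, -0.2],
    [0, 0, -0.2],
    [0, 0, -0.2],
  ],
  roll=[0, 0, 0, 0, 0, 0, 0, 0],
  gripper=[0, 0, 0, 0, 0, 0, 0, 0],
)

```text
clock: 4.3
tool_pos: [0.6379, 0.0167, 0.1504]
eef_rot: [0.048, 0.705, -0.048, 0.706]
contact_force: [-1.5, -0.8, 6.3]
opening: 0.008
```

Request:
apply_moves(
  travel=[
    [0, 0, -0.03],
    [0, 0, -0.06],
    [0, 0, -0.09],
    [0, 0, -0.12],
    [0, 0, -0.12],
    [0, 0, -0.12],
    [0, 0, -0.12],
    [0, 0, -0.12],
  ],
  roll=[0, 0, 0, 0, 0, 0, 0, 0],
  gripper=[0, 0, 0, 0, 0, 0, 0, 0],
)

```text
clock: 4.97
tool_pos: [0.638, 0.0167, 0.1493]
eef_rot: [0.048, 0.705, -0.048, 0.706]
contact_force: [-1.2, -1.1, 6.6]
opening: 0.005
```

Request:
apply_moves(
  travel=[
    [0, 0, -0.03],
    [0, 0, -0.06],
    [0, 0, -0.09],
    [0, 0, -0.12],
    [0, 0, -0.12],
    [0, 0, -0.12],
    [0, 0, -0.12],
    [0, 0, -0.12],
  ],
  roll=[0, 0, 0, 0, 0, 0, 0, 0],
  gripper=[0, 0, 0, 0, 0, 0, 0, 0],
)

```text
clock: 5.63
tool_pos: [0.638, 0.0166, 0.1481]
eef_rot: [0.048, 0.705, -0.048, 0.706]
contact_force: [-1.7, -0.3, 6.1]
opening: 0.006
```

Request:
apply_moves(
  travel=[
    [0, 0, -0.03],
    [0, 0, -0.06],
    [0, 0, -0.09],
    [0, 0, -0.12],
    [0, 0, -0.12],
    [0, 0, -0.12],
    [0, 0, -0.12],
    [0, 0, -0.12],
  ],
  roll=[0, 0, 0, 0, 0, 0, 0, 0],
  gripper=[0, 0, 0, 0, 0, 0, 0, 0],
)

```text
clock: 6.3
tool_pos: [0.638, 0.0166, 0.1469]
eef_rot: [0.048, 0.705, -0.048, 0.706]
contact_force: [-2.4, -0.4, 6.7]
opening: 0.003
```

Request:
apply_moves(
  travel=[
    [0, 0, -0.03],
    [0, 0, -0.06],
    [0, 0, -0.09],
    [0, 0, -0.12],
    [0, 0, -0.12],
    [0, 0, -0.12],
    [0, 0, -0.12],
    [0, 0, -0.12],
  ],
  roll=[0, 0, 0, 0, 0, 0, 0, 0],
  gripper=[0, 0, 0, 0, 0, 0, 0, 0],
)

```text
clock: 6.97
tool_pos: [0.6381, 0.0166, 0.1458]
eef_rot: [0.048, 0.705, -0.048, 0.706]
contact_force: [-1.7, -0.0, 7.1]
opening: 0.007
```

Request:
apply_moves(
  travel=[
    [0, 0, -0.03],
    [0, 0, -0.06],
    [0, 0, -0.09],
    [0, 0, -0.12],
    [0, 0, -0.12],
    [0, 0, -0.12],
    [0, 0, -0.12],
    [0, 0, -0.12],
  ],
  roll=[0, 0, 0, 0, 0, 0, 0, 0],
  gripper=[0, 0, 0, 0, 0, 0, 0, 0],
)

```text
clock: 7.63
tool_pos: [0.638, 0.0166, 0.1446]
eef_rot: [0.048, 0.705, -0.048, 0.706]
contact_force: [-1.5, -0.3, 7.0]
opening: 0.008
```

Request:
apply_moves(
  travel=[
    [0, 0, -0.03],
    [0, 0, -0.06],
    [0, 0, -0.09],
    [0, 0, -0.12],
    [0, 0, -0.12],
    [0, 0, -0.12],
    [0, 0, -0.12],
    [0, 0, -0.12],
  ],
  roll=[0, 0, 0, 0, 0, 0, 0, 0],
  gripper=[0, 0, 0, 0, 0, 0, 0, 0],
)

```text
clock: 8.3
tool_pos: [0.6381, 0.0167, 0.1435]
eef_rot: [0.048, 0.705, -0.048, 0.706]
contact_force: [-2.1, -0.9, 8.2]
opening: 0.003
```

Request:
apply_moves(
  travel=[
    [0, 0, -0.03],
    [0, 0, -0.06],
    [0, 0, -0.09],
    [0, 0, -0.12],
    [0, 0, -0.12],
    [0, 0, -0.12],
    [0, 0, -0.12],
    [0, 0, -0.12],
  ],
  roll=[0, 0, 0, 0, 0, 0, 0, 0],
  gripper=[0, 0, 0, 0, 0, 0, 0, 0],
)

```text
clock: 8.97
tool_pos: [0.6384, 0.0165, 0.143]
eef_rot: [0.048, 0.705, -0.048, 0.706]
contact_force: [-3.0, -0.7, 12.4]
opening: 0.003
```

The force went up to 12.4 N and the advance stalled, so the stop is reached. I'll let up and open.

Request:
apply_moves(
  travel=[
    [0, 0, 1],
    [0, 0, 3],
    [0, 0, 5.5],
    [0, 0, 5.5],
    [0, 0, 5.5],
    [0, 0, 5.5],
    [0, 0, 5.5],
    [0, 0, 5.5],
  ],
  roll=[0, 0, 0, 0, 0, 0, 0, 0],
  gripper=[0, 0, 0, 6, 6, 6, 6, 6],
)

```text
clock: 9.63
tool_pos: [0.637, 0.0168, 0.1947]
eef_rot: [0.048, 0.706, -0.048, 0.705]
contact_force: [0.6, -0.9, -0.7]
opening: 0.36
```

Run:
```python
from h import *
S=cams.snapshot("side")
cv2.imwrite("pics/p2.png",cv2.resize(S["image"][110:220,230:350],None,fx=4,fy=4,interpolation=2)[:,:,::-1])
print(r.get_state()["tool_pos"])
```

```text
[0.6370946  0.01669969 0.19484576]
```

View pics/p2.png

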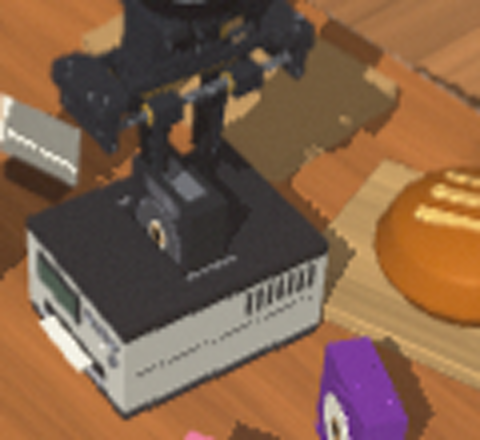

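Request:
apply_moves(
  travel=[
    [0, 0, 0],
    [0, 0, 0],
    [0, 0, -1],
    [0, 0, -3],
    [0, 0, -5],
    [0, 0, -6],
    [0, 0, -6],
    [0, 0, -6],
  ],
  roll=[0, 0, 0, 0, 0, 0, 0, 0],
  gripper=[6, 6, 6, 6, 6, 6, 6, 6],
)

```text
clock: 10.35
tool_pos: [0.6375, 0.0166, 0.1353]
eef_rot: [0.048, 0.706, -0.048, 0.705]
contact_force: [0.3, 0.4, 0.8]
opening: 0.681
```

Request:
apply_moves(
  travel=[
    [0, 0, 0],
    [0, 0, 0],
    [0, 0, 0],
    [0, 0, 0],
    [0, 0, 0],
    [0, 0, 0],
    [0, 0, 0],
    [0, 0, 0],
  ],
  roll=[0, 0, 0, 0, 0, 0, 0, 0],
  gripper=[3, 3, 3, 3, 3, 3, 3, 3],
  newtons=12,
)

```text
clock: 11.02
tool_pos: [0.6381, 0.0167, 0.1362]
eef_rot: [0.048, 0.705, -0.048, 0.706]
contact_force: [1.0, -0.2, 2.7]
opening: 0.383
```

Request:
apply_moves(
  travel=[
    [0, 0, 0.3],
    [0, 0, 0.6],
    [0, 0, 1],
    [0, 0, 1.5],
    [0, 0, 2],
    [0, 0, 2.5],
    [0, 0, 3],
    [0, 0, 3],
  ],
  roll=[0, 0, 0, 0, 0, 0, 0, 0],
  gripper=[3, 3, 3, 3, 3, 3, 3, 3],
)

```text
clock: 11.68
tool_pos: [0.6384, 0.0166, 0.1672]
eef_rot: [0.048, 0.705, -0.048, 0.706]
contact_force: [0.1, -0.3, -1.5]
opening: 0.385
```

Request:
apply_moves(
  travel=[
    [0, 0, 3],
    [0, 0, 6],
    [-2, 3, 6],
    [-4, 6, 6],
    [-6, 9, 6],
    [-8, 12, 6],
    [-10, 15, 6],
    [-12, 18, 6],
  ],
  roll=[0, 0, 3, 6, 9, 12, 15, 18],
  gripper=[3, 3, 3, 3, 3, 3, 3, 3],
)

```text
clock: 12.35
tool_pos: [0.5166, 0.1978, 0.226]
eef_rot: [-0.064, 0.704, 0.064, 0.704]
contact_force: [-0.1, 1.1, -0.7]
opening: 0.386
```

Request:
apply_moves(
  travel=[
    [-2, 3, 0],
    [-4, 6, 0],
    [-6, 9, 0],
    [-8.2, 12.5, 0],
    [-8.2, 12.5, 0],
    [-8.2, 12.5, -2],
    [-8.2, 12.5, -4],
    [-8.2, 12.5, -4],
  ],
  roll=[0, 0, 0, 0, 0, 0, 0, 0],
  gripper=[3, 3, 3, 3, 3, 3, 3, 3],
)

```text
clock: 13.02
tool_pos: [0.4338, 0.3206, 0.1832]
eef_rot: [-0.065, 0.706, 0.062, 0.703]
contact_force: [-0.6, -0.5, -0.2]
opening: 0.388
```

Run:
```python
from h import *
S=cams.snapshot("side");T=cams.snapshot("top")
a=cv2.resize(S["image"][80:220,100:260],None,fx=3,fy=3,interpolation=2);b=cv2.resize(T["image"][190:330,20:120],None,fx=3,fy=3,interpolation=2)
cv2.imwrite("pics/p3.png",np.hstack([a,b])[:,:,::-1])
print(r.get_state()["tool_pos"])
```

```text
[0.43557827 0.32124347 0.18567995]
```

View pics/p3.png

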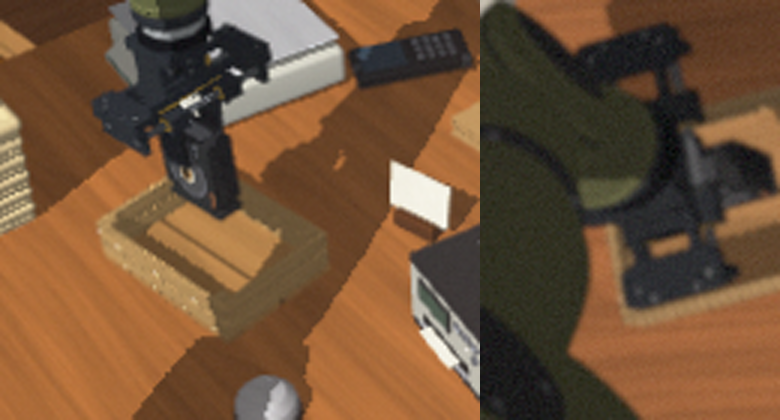

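Request:
apply_moves(
  travel=[
    [0, 0, -2.5],
    [0, 0, -5],
    [0, 0, -7],
    [0, 0, -8.5],
    [0, 0, -9],
    [0, 0, -9.3],
    [0, 0, -9.5],
    [0, 0, -9.5],
  ],
  roll=[0, 0, 0, 0, 0, 0, 0, 0],
  gripper=[3, 3, 3, 3, 3, 3, 3, 3],
)

```text
clock: 13.78
tool_pos: [0.4364, 0.322, 0.0917]
eef_rot: [-0.063, 0.704, 0.063, 0.705]
contact_force: [-0.7, 0.5, -1.8]
opening: 0.383
```

Request:
apply_moves(
  travel=[
    [0, 0, -0.1],
    [0, 0, -0.2],
    [0, 0, -0.3],
    [0, 0, -0.4],
    [0, 0, -0.4],
    [0, 0, -0.4],
    [0, 0, -0.4],
    [0, 0, -0.4],
  ],
  roll=[0, 0, 0, 0, 0, 0, 0, 0],
  gripper=[3, 3, 3, 3, 3, 3, 3, 3],
)

```text
clock: 14.45
tool_pos: [0.4361, 0.3215, 0.0871]
eef_rot: [-0.063, 0.704, 0.063, 0.705]
contact_force: [1.5, -0.7, 3.8]
opening: 0.381
```

Landed. I'll release slowly and go up.

Request:
apply_moves(
  travel=[
    [0, 0, 0],
    [0, 0, 0],
    [0, 0, 0],
    [0, 0, 0],
    [0, 0, 0.1],
    [0, 0, 2],
    [0, 0, 5],
    [0, 0, 8],
  ],
  roll=[0, 0, 0, 0, 0, 0, 0, 0],
  gripper=[3.8, 4.4, 5, 5.6, 6, 6, 6, 6],
)

```text
clock: 15.12
tool_pos: [0.4349, 0.3211, 0.167]
eef_rot: [-0.064, 0.705, 0.063, 0.703]
contact_force: [0.8, 0.5, -0.4]
opening: 0.679
```

Request:
apply_moves(
  travel=[
    [0.8, -3.5, 2],
    [1.6, -7, 3],
    [2.5, -11, 3],
    [3.4, -15, 3],
    [4.3, -19, 3],
    [5.2, -23, 3],
    [6.1, -27, 3],
    [7, -31, 3],
  ],
  roll=[0, 0, 0, 0, 0, 0, 0, -2.5],
  gripper=[6, 6, 6, 6, 6, 6, 6, 6],
)

```text
clock: 15.78
tool_pos: [0.5057, 0.0097, 0.1969]
eef_rot: [-0.048, 0.705, 0.048, 0.705]
contact_force: [0.8, 0.7, 0.3]
opening: 0.682
```

Request:
apply_moves(
  travel=[
    [0.9, -4, 0],
    [1.8, -8, 0],
    [2.7, -12, 0],
    [3.6, -16, 0],
    [4.5, -20, 0],
    [5.4, -24, 0],
    [6.1, -28, 0],
    [6.8, -30.9, 0],
  ],
  roll=[0, 0, 0, 0, 0, 0, 0, 0],
  gripper=[6, 6, 6, 6, 6, 6, 6, 6],
)

```text
clock: 16.45
tool_pos: [0.5728, -0.3022, 0.1968]
eef_rot: [-0.047, 0.706, 0.046, 0.705]
contact_force: [-0.5, 0.0, 0.3]
opening: 0.685
```

Run:
```python
from h import *
from scipy.spatial.transform import Rotation as Ro
S=cams.snapshot("side");T=cams.snapshot("top")
a=cv2.resize(S["image"][190:310,260:400],None,fx=3,fy=3,interpolation=2);b=cv2.resize(T["image"][200:320,30:150],None,fx=3,fy=3,interpolation=2)
cv2.imwrite("pics/p4.png",np.hstack([a,b])[:,:,::-1])
s=r.get_state();z=Ro.from_quat(s["eef_rot"]).as_matrix()[:,2];print(s["tool_pos"],np.degrees(np.arctan2(z[1],z[0])))
```

```text
[ 0.57259372 -0.30533136  0.19654559] 7.225998847604099
```

View pics/p4.png

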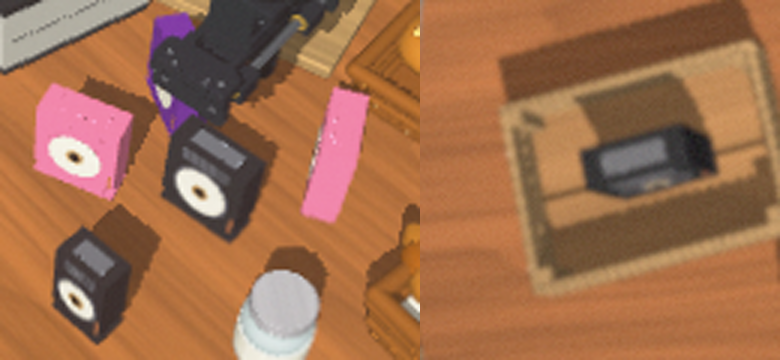

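Request:
apply_moves(
  travel=[
    [0, 0, 0],
    [0, 0, 0],
    [0, 0, 0],
    [0, 0, 0],
    [0, 0, 0],
    [0, 0, 0],
    [0, 0, 0],
    [0, 0, 0],
  ],
  roll=[0, 0, 0, 0, 0, 0, 0, 0],
  gripper=[6, 6, 6, 6, 6, 6, 6, 6],
)

```text
clock: 17.22
tool_pos: [0.5737, -0.2971, 0.1969]
eef_rot: [-0.048, 0.705, 0.048, 0.705]
contact_force: [0.1, -0.4, -0.4]
opening: 0.676
```

Request:
apply_moves(
  travel=[
    [-0.1, -0.1, -3],
    [-0.1, -0.1, -6],
    [-0.1, -0.1, -9],
    [-0.1, -0.1, -11],
    [-0.1, -0.1, -11.7],
    [-0.1, -0.1, -12],
    [-0.1, -0.1, -12],
    [-0.1, -0.1, -12],
  ],
  roll=[0, 0, 0, 0, 0, 0, 0, 0],
  gripper=[6, 6, 6, 6, 6, 6, 6, 6],
)

```text
clock: 17.88
tool_pos: [0.5737, -0.2988, 0.0782]
eef_rot: [-0.048, 0.705, 0.047, 0.706]
contact_force: [0.3, 0.2, 0.0]
opening: 0.678
```

Request:
apply_moves(
  travel=[
    [0, 0, 0],
    [0, 0, 0],
    [0, 0, 0],
    [0, 0, 0],
    [0, 0, 0],
    [0, 0, 0],
    [0, 0, 0],
    [0, 0, 0],
  ],
  roll=[0, 0, 0, 0, 0, 0, 0, 0],
  gripper=[5, 4.5, 4, 3.5, 3, 3, 3, 3],
  newtons=15,
)

```text
clock: 18.55
tool_pos: [0.5729, -0.2985, 0.0773]
eef_rot: [-0.048, 0.705, 0.048, 0.706]
contact_force: [-0.8, 1.4, 4.9]
opening: 0.385
```

Request:
apply_moves(
  travel=[
    [0, 0, 0.5],
    [0, 0, 2],
    [0, 0, 5],
    [0, 0, 8],
    [0, 0, 11],
    [0, 0, 14],
    [0, 0, 14.5],
    [0, 0, 14.5],
  ],
  roll=[0, 0, 0, 0, 0, 0, 0, 0],
  gripper=[3, 3, 3, 3, 3, 3, 3, 3],
)

```text
clock: 19.22
tool_pos: [0.5737, -0.2989, 0.2239]
eef_rot: [-0.048, 0.704, 0.047, 0.707]
contact_force: [0.1, 0.6, -1.9]
opening: 0.384
```

Request:
apply_moves(
  travel=[
    [0.6, 3, 0],
    [1.4, 7, 0],
    [2.2, 11, 0],
    [3, 15, 0],
    [3.8, 19, 0],
    [4.6, 23, 0],
    [5.4, 26, 0],
    [5.8, 28, 0],
  ],
  roll=[-2, -4, -6, -8, -10, -12, -14, -15.7],
  gripper=[3, 3, 3, 3, 3, 3, 3, 3],
)

```text
clock: 19.88
tool_pos: [0.6299, -0.0126, 0.2192]
eef_rot: [0.049, 0.707, -0.047, 0.704]
contact_force: [0.7, 0.9, -2.3]
opening: 0.386
```

Request:
apply_moves(
  travel=[
    [0.3, 1.5, 0],
    [0.5, 2.5, 0],
    [0.7, 3.5, 0],
    [0.7, 3.5, 0],
    [0.7, 3.5, 0],
    [0.7, 3.5, 0],
    [0.7, 3.5, 0],
    [0.7, 3.5, 0],
  ],
  roll=[0, 0, 0, 0, 0, 0, 0, 0],
  gripper=[3, 3, 3, 3, 3, 3, 3, 3],
)

```text
clock: 20.55
tool_pos: [0.6376, 0.0151, 0.2219]
eef_rot: [0.049, 0.705, -0.05, 0.705]
contact_force: [-0.1, -0.4, -1.4]
opening: 0.387
```

Run:
```python
from h import *
from scipy.spatial.transform import Rotation as Ro
S=cams.snapshot("side");T=cams.snapshot("top")
a=cv2.resize(S["image"][80:220,230:330],None,fx=4,fy=4,interpolation=2);b=cv2.resize(T["image"][90:230,180:270],None,fx=4,fy=4,interpolation=2)
cv2.imwrite("pics/p5.png",np.hstack([a,b])[:,:,::-1])
s=r.get_state();z=Ro.from_quat(s["eef_rot"]).as_matrix()[:,2];print(s["tool_pos"],np.degrees(np.arctan2(z[1],z[0])))
```

```text
[0.63768207 0.0157614  0.22194055] -8.01387566497355
```

View pics/p5.png

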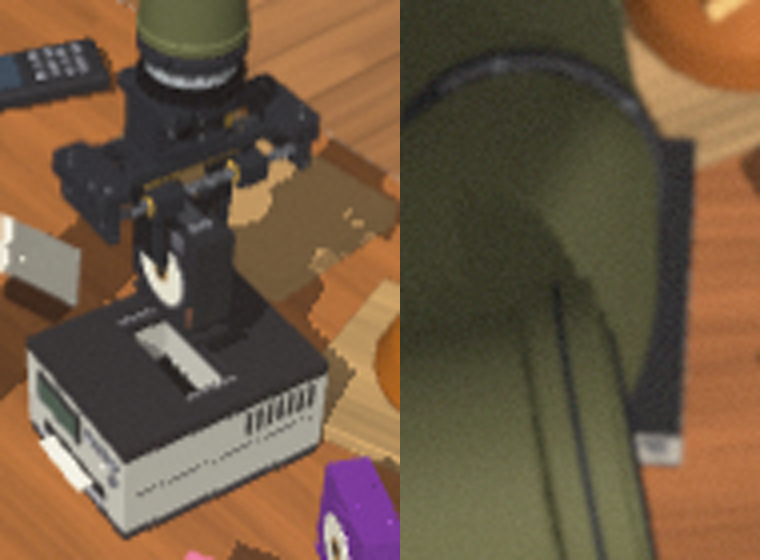

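Request:
apply_moves(
  travel=[
    [0, 0.05, -1.5],
    [0, 0.05, -3],
    [0, 0.05, -3.5],
    [0, 0.05, -3.8],
    [0, 0.05, -4.1],
    [0, 0.05, -4.3],
    [0, 0.05, -4.5],
    [0, 0.05, -4.5],
  ],
  roll=[0, 0, 0, 0, 0, 0, 0, 0],
  gripper=[3, 3, 3, 3, 3, 3, 3, 3],
)

```text
clock: 21.32
tool_pos: [0.6378, 0.0171, 0.1769]
eef_rot: [0.049, 0.705, -0.049, 0.706]
contact_force: [-0.9, -0.4, -1.6]
opening: 0.384
```

Request:
apply_moves(
  travel=[
    [0, 0, -0.1],
    [0, 0, -0.2],
    [0, 0, -0.3],
    [0, 0, -0.4],
    [0, 0, -0.5],
    [0, 0, -0.6],
    [0, 0, -0.7],
    [0, 0, -0.8],
  ],
  roll=[0, 0, 0, 0, 0, 0, 0, 0],
  gripper=[3, 3, 3, 3, 3, 3, 3, 3],
)

```text
clock: 21.98
tool_pos: [0.6377, 0.0172, 0.1687]
eef_rot: [0.049, 0.705, -0.049, 0.705]
contact_force: [0.0, -0.6, -1.9]
opening: 0.383
```

Now 12 mm in and free. Continuing.

Request:
apply_moves(
  travel=[
    [0, 0, -0.2],
    [0, 0, -0.5],
    [0, 0, -0.8],
    [0, 0, -1.1],
    [0, 0, -1.4],
    [0, 0, -1.7],
    [0, 0, -2.0],
    [0, 0, -2.2],
  ],
  roll=[0, 0, 0, 0, 0, 0, 0, 0],
  gripper=[3, 3, 3, 3, 3, 3, 3, 3],
)

```text
clock: 22.65
tool_pos: [0.6375, 0.0172, 0.1463]
eef_rot: [0.049, 0.706, -0.049, 0.705]
contact_force: [-0.2, -0.1, -2.1]
opening: 0.381
```

Request:
apply_moves(
  travel=[
    [0, 0, -0.2],
    [0, 0, -0.4],
    [0, 0, -0.6],
    [0, 0, -0.8],
    [0, 0, -0.9],
    [0, 0, -1.0],
    [0, 0, -1.1],
    [0, 0, -1.1],
  ],
  roll=[0, 0, 0, 0, 0, 0, 0, 0],
  gripper=[3, 3, 3, 3, 3, 3, 3, 3],
)

```text
clock: 23.32
tool_pos: [0.6376, 0.0172, 0.1357]
eef_rot: [0.049, 0.705, -0.049, 0.705]
contact_force: [-0.3, -0.3, -0.6]
opening: 0.384
```

Request:
apply_moves(
  travel=[
    [0, 0, 0],
    [0, 0, 0],
    [0, 0, 0],
    [0, 0, 0],
    [0, 0, 0],
    [0, 0, 2],
    [0, 0, 5],
    [0, 0, 5.5],
  ],
  roll=[0, 0, 0, 0, 0, 0, 0, 0],
  gripper=[3.6, 4, 4.5, 5, 5.5, 5.5, 5.5, 5.5],
)

```text
clock: 23.98
tool_pos: [0.6402, 0.0171, 0.195]
eef_rot: [0.049, 0.703, -0.049, 0.708]
contact_force: [0.6, 0.3, 0.6]
opening: 0.624
```

Request:
apply_moves(
  travel=[
    [0, 0, 0],
    [0, 0, 0],
    [0, 0, 0],
    [0, 0, 0],
    [0, 0, 0],
    [0, 0, 0],
    [0, 0, 0],
    [0, 0, 0],
  ],
  roll=[0, 0, 0, 0, 0, 0, 0, 0],
  gripper=[0, 0, 0, 0, 0, 0, 0, 0],
)

```text
clock: 24.65
tool_pos: [0.6376, 0.0171, 0.1905]
eef_rot: [0.049, 0.706, -0.049, 0.705]
contact_force: [-1.0, 0.6, -0.5]
opening: 0.043
```

Request:
apply_moves(
  travel=[
    [0, 0, -0.3],
    [0, 0, -0.8],
    [0, 0, -1.2],
    [0, 0, -1.5],
    [0, 0, -1.7],
    [0, 0, -1.8],
    [0, 0, -1.8],
    [0, 0, -1.8],
  ],
  roll=[0, 0, 0, 0, 0, 0, 0, 0],
  gripper=[0, 0, 0, 0, 0, 0, 0, 0],
)

```text
clock: 25.32
tool_pos: [0.6378, 0.0171, 0.1729]
eef_rot: [0.049, 0.705, -0.049, 0.706]
contact_force: [-0.3, 0.1, -0.5]
opening: 0.004
```

Request:
apply_moves(
  travel=[
    [0, 0, -0.07],
    [0, 0, -0.14],
    [0, 0, -0.21],
    [0, 0, -0.28],
    [0, 0, -0.35],
    [0, 0, -0.42],
    [0, 0, -0.49],
    [0, 0, -0.5],
  ],
  roll=[0, 0, 0, 0, 0, 0, 0, 0],
  gripper=[0, 0, 0, 0, 0, 0, 0, 0],
)

```text
clock: 25.98
tool_pos: [0.6379, 0.0172, 0.1678]
eef_rot: [0.049, 0.705, -0.049, 0.706]
contact_force: [0.7, 0.6, 3.6]
opening: 0.003
```

Request:
apply_moves(
  travel=[
    [0, 0, -0.07],
    [0, 0, -0.14],
    [0, 0, -0.21],
    [0, 0, -0.28],
    [0, 0, -0.35],
    [0, 0, -0.42],
    [0, 0, -0.49],
    [0, 0, -0.55],
  ],
  roll=[0, 0, 0, 0, 0, 0, 0, 0],
  gripper=[0, 0, 0, 0, 0, 0, 0, 0],
)

```text
clock: 26.65
tool_pos: [0.6379, 0.0172, 0.1624]
eef_rot: [0.049, 0.705, -0.049, 0.706]
contact_force: [-0.3, 0.1, 4.0]
opening: 0.008
```

Request:
apply_moves(
  travel=[
    [0, 0, -0.06],
    [0, 0, -0.12],
    [0, 0, -0.18],
    [0, 0, -0.24],
    [0, 0, -0.3],
    [0, 0, -0.36],
    [0, 0, -0.4],
    [0, 0, -0.4],
  ],
  roll=[0, 0, 0, 0, 0, 0, 0, 0],
  gripper=[0, 0, 0, 0, 0, 0, 0, 0],
)

```text
clock: 27.32
tool_pos: [0.6378, 0.0171, 0.1583]
eef_rot: [0.049, 0.705, -0.049, 0.706]
contact_force: [0.9, -0.7, 4.9]
opening: 0.008
```

Request:
apply_moves(
  travel=[
    [0, 0, -0.05],
    [0, 0, -0.1],
    [0, 0, -0.15],
    [0, 0, -0.2],
    [0, 0, -0.2],
    [0, 0, -0.2],
    [0, 0, -0.2],
    [0, 0, -0.2],
  ],
  roll=[0, 0, 0, 0, 0, 0, 0, 0],
  gripper=[0, 0, 0, 0, 0, 0, 0, 0],
)

```text
clock: 27.98
tool_pos: [0.6378, 0.0171, 0.1564]
eef_rot: [0.049, 0.705, -0.049, 0.706]
contact_force: [0.3, -0.1, 5.3]
opening: 0.009
```

Request:
apply_moves(
  travel=[
    [0, 0, -0.03],
    [0, 0, -0.06],
    [0, 0, -0.09],
    [0, 0, -0.12],
    [0, 0, -0.12],
    [0, 0, -0.12],
    [0, 0, -0.12],
    [0, 0, -0.12],
  ],
  roll=[0, 0, 0, 0, 0, 0, 0, 0],
  gripper=[0, 0, 0, 0, 0, 0, 0, 0],
)

```text
clock: 28.65
tool_pos: [0.6378, 0.0172, 0.1552]
eef_rot: [0.049, 0.705, -0.049, 0.706]
contact_force: [-0.0, 0.4, 5.1]
opening: 0.004
```

Request:
apply_moves(
  travel=[
    [0, 0, -0.03],
    [0, 0, -0.06],
    [0, 0, -0.09],
    [0, 0, -0.12],
    [0, 0, -0.12],
    [0, 0, -0.12],
    [0, 0, -0.12],
    [0, 0, -0.12],
  ],
  roll=[0, 0, 0, 0, 0, 0, 0, 0],
  gripper=[0, 0, 0, 0, 0, 0, 0, 0],
)

```text
clock: 29.32
tool_pos: [0.6379, 0.0171, 0.1541]
eef_rot: [0.049, 0.705, -0.049, 0.706]
contact_force: [0.0, 0.3, 5.2]
opening: 0.005
```

Request:
apply_moves(
  travel=[
    [0, 0, -0.03],
    [0, 0, -0.06],
    [0, 0, -0.09],
    [0, 0, -0.12],
    [0, 0, -0.12],
    [0, 0, -0.12],
    [0, 0, -0.12],
    [0, 0, -0.12],
  ],
  roll=[0, 0, 0, 0, 0, 0, 0, 0],
  gripper=[0, 0, 0, 0, 0, 0, 0, 0],
)

```text
clock: 29.98
tool_pos: [0.6379, 0.0172, 0.1529]
eef_rot: [0.049, 0.705, -0.049, 0.706]
contact_force: [0.4, 0.6, 6.0]
opening: 0.005
```

Request:
apply_moves(
  travel=[
    [0, 0, -0.03],
    [0, 0, -0.06],
    [0, 0, -0.09],
    [0, 0, -0.12],
    [0, 0, -0.12],
    [0, 0, -0.12],
    [0, 0, -0.12],
    [0, 0, -0.12],
  ],
  roll=[0, 0, 0, 0, 0, 0, 0, 0],
  gripper=[0, 0, 0, 0, 0, 0, 0, 0],
)

```text
clock: 30.65
tool_pos: [0.6379, 0.0172, 0.1518]
eef_rot: [0.049, 0.705, -0.049, 0.706]
contact_force: [-0.2, -0.2, 5.8]
opening: 0.003
```

Request:
apply_moves(
  travel=[
    [0, 0, -0.03],
    [0, 0, -0.06],
    [0, 0, -0.09],
    [0, 0, -0.12],
    [0, 0, -0.12],
    [0, 0, -0.12],
    [0, 0, -0.12],
    [0, 0, -0.12],
  ],
  roll=[0, 0, 0, 0, 0, 0, 0, 0],
  gripper=[0, 0, 0, 0, 0, 0, 0, 0],
)

```text
clock: 31.32
tool_pos: [0.6379, 0.0172, 0.1506]
eef_rot: [0.049, 0.705, -0.049, 0.706]
contact_force: [0.0, -0.4, 6.6]
opening: 0.009
```

Request:
apply_moves(
  travel=[
    [0, 0, -0.03],
    [0, 0, -0.06],
    [0, 0, -0.09],
    [0, 0, -0.12],
    [0, 0, -0.12],
    [0, 0, -0.12],
    [0, 0, -0.12],
    [0, 0, -0.12],
  ],
  roll=[0, 0, 0, 0, 0, 0, 0, 0],
  gripper=[0, 0, 0, 0, 0, 0, 0, 0],
)

```text
clock: 31.98
tool_pos: [0.6379, 0.0172, 0.1494]
eef_rot: [0.049, 0.705, -0.049, 0.706]
contact_force: [-0.3, 0.3, 5.9]
opening: 0.004
```

Request:
apply_moves(
  travel=[
    [0, 0, -0.03],
    [0, 0, -0.06],
    [0, 0, -0.09],
    [0, 0, -0.12],
    [0, 0, -0.12],
    [0, 0, -0.12],
    [0, 0, -0.12],
    [0, 0, -0.12],
  ],
  roll=[0, 0, 0, 0, 0, 0, 0, 0],
  gripper=[0, 0, 0, 0, 0, 0, 0, 0],
)

```text
clock: 32.65
tool_pos: [0.6379, 0.0171, 0.1483]
eef_rot: [0.049, 0.705, -0.049, 0.706]
contact_force: [0.2, 0.2, 6.1]
opening: 0.008
```

Request:
apply_moves(
  travel=[
    [0, 0, -0.03],
    [0, 0, -0.06],
    [0, 0, -0.09],
    [0, 0, -0.12],
    [0, 0, -0.12],
    [0, 0, -0.12],
    [0, 0, -0.12],
    [0, 0, -0.12],
  ],
  roll=[0, 0, 0, 0, 0, 0, 0, 0],
  gripper=[0, 0, 0, 0, 0, 0, 0, 0],
)

```text
clock: 33.32
tool_pos: [0.6379, 0.0171, 0.1471]
eef_rot: [0.049, 0.705, -0.049, 0.706]
contact_force: [-0.8, -0.1, 6.5]
opening: -0.001
```

Request:
apply_moves(
  travel=[
    [0, 0, -0.03],
    [0, 0, -0.06],
    [0, 0, -0.09],
    [0, 0, -0.12],
    [0, 0, -0.12],
    [0, 0, -0.12],
    [0, 0, -0.12],
    [0, 0, -0.12],
  ],
  roll=[0, 0, 0, 0, 0, 0, 0, 0],
  gripper=[0, 0, 0, 0, 0, 0, 0, 0],
)

```text
clock: 33.98
tool_pos: [0.6379, 0.0172, 0.1459]
eef_rot: [0.049, 0.705, -0.049, 0.706]
contact_force: [-0.2, 0.7, 6.4]
opening: 0.006
```

Request:
apply_moves(
  travel=[
    [0, 0, -0.03],
    [0, 0, -0.06],
    [0, 0, -0.09],
    [0, 0, -0.12],
    [0, 0, -0.12],
    [0, 0, -0.12],
    [0, 0, -0.12],
    [0, 0, -0.12],
  ],
  roll=[0, 0, 0, 0, 0, 0, 0, 0],
  gripper=[0, 0, 0, 0, 0, 0, 0, 0],
)

```text
clock: 34.65
tool_pos: [0.6379, 0.0172, 0.145]
eef_rot: [0.049, 0.705, -0.049, 0.706]
contact_force: [0.8, 0.3, 8.4]
opening: 0.01
```

Request:
apply_moves(
  travel=[
    [0, 0, -0.03],
    [0, 0, -0.06],
    [0, 0, -0.09],
    [0, 0, -0.09],
    [0, 0, -0.09],
    [0, 0, -0.09],
    [0, 0, -0.09],
    [0, 0, -0.09],
  ],
  roll=[0, 0, 0, 0, 0, 0, 0, 0],
  gripper=[0, 0, 0, 0, 0, 0, 0, 0],
)

```text
clock: 35.32
tool_pos: [0.638, 0.0172, 0.1445]
eef_rot: [0.049, 0.705, -0.049, 0.706]
contact_force: [-1.8, 0.1, 11.1]
opening: 0.007
```

Request:
apply_moves(
  travel=[
    [0, 0, -0.02],
    [0, 0, -0.04],
    [0, 0, -0.04],
    [0, 0, -0.04],
    [0, 0, -0.04],
    [0, 0, 0.5],
    [0, 0, 1.5],
    [0, 0, 4],
  ],
  roll=[0, 0, 0, 0, 0, 0, 0, 0],
  gripper=[0, 0, 0, 0, 0, 0, 0, 0],
)

```text
clock: 35.98
tool_pos: [0.6345, 0.0172, 0.1806]
eef_rot: [0.048, 0.708, -0.049, 0.702]
contact_force: [0.7, 0.4, -0.7]
opening: 0.003
```

Request:
apply_moves(
  travel=[
    [0, 0, 2],
    [-2, 2, 4],
    [-5, 5, 6],
    [-8, 8, 6],
    [-11, 11, 6],
    [-14, 14, 6],
    [-17, 17, 6],
    [-17, 17, 6],
  ],
  roll=[0, 0, 0, 0, 0, 0, 0, 0],
  gripper=[0, 0, 0, 0, 0, 0, 0, 0],
)

```text
clock: 36.65
tool_pos: [0.4611, 0.1928, 0.243]
eef_rot: [0.046, 0.708, -0.045, 0.703]
contact_force: [-0.1, 0.1, 0.6]
opening: 0.005
```

Request:
apply_moves(
  travel=[
    [0, 0, 0],
    [0, 0, 0],
    [0, 0, 0],
    [0, 0, 0],
    [0, 0, 0],
    [0, 0, 0],
    [0, 0, 0],
    [0, 0, 0],
  ],
  roll=[0, 0, 0, 0, 0, 0, 0, 0],
  gripper=[0, 0, 0, 0, 0, 0, 0, 0],
)

```text
clock: 37.32
tool_pos: [0.468, 0.1868, 0.2434]
eef_rot: [0.049, 0.705, -0.049, 0.705]
contact_force: [0.3, -0.0, -0.5]
opening: 0.005
```

Run:
```python
from h import *
S=cams.snapshot("side");T=cams.snapshot("top")
a=cv2.resize(S["image"][80:380,130:400],None,fx=1.4,fy=1.4,interpolation=2);b=cv2.resize(S["image"][135:220,230:320],(400,420),interpolation=2)
cv2.imwrite("pics/p6.png",np.hstack([a,b])[:,:,::-1]);cv2.imwrite("pics/t6.png",T["image"][:,:,::-1])
for n,bt,bs,z in(("narrow",(353,232,22,14),(280,268,22,14),.1),("bay",(205,146,32,15),(270,145,34,25),.144)):
    for nm,d,bx in(("top",T,bt),("side",S,bs)):
        try: print(n,nm,*label(d,bx,z))
        except Exception as e: print(n,nm,e)
```

```text
narrow top [364.66080884 238.58709514] [ 0.40686887 -0.30666794  0.1       ] 95.29610072011567 [0.0212 0.037 ]
narrow side [290.81362101 275.36757512] [ 0.4078875  -0.30917826  0.1       ] 93.70848603467542 [0.0217 0.0379]
bay top [219.55740845 153.82215371] [0.63805681 0.01892124 0.144     ] 81.2870886186384 [0.0212 0.0528]
bay side [274.33678451 157.47861953] [0.6388005  0.01453986 0.144     ] 82.41579221349282 [0.0224 0.0546]
```

View pics/p6.png

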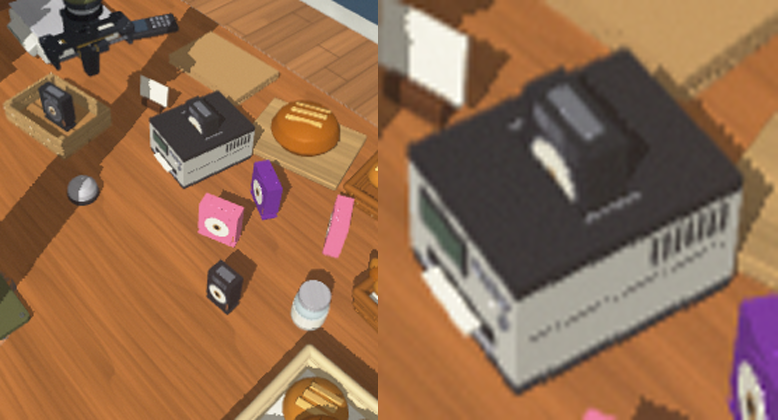

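The label on the cassette in the bay sits within 0.6 px of where the caught empty's label was, and 14 mm higher would show as several pixels. So the catch holds. The empty stands in the crate and the narrow one has not moved. Handing in.

```bash
python3 -c "
from plant import r
print(r.finish_job())"
```

```text
the job is handed in; nothing more can be done
None
```

The job is done and handed in at about 37 s on the robot's clock. I pressed the empty cassette down to its stop, let it spring up, and lifted it out. It now stands in the crate. I then slid the full-width spare into the bay without resistance and pressed it to its stop, where the catch held it.

- **Force:** the highest reading on the empty was 12.4 N and on the spare 11.1 N. I pressed the spare a further 0.4 mm before letting up and took no reading there. I estimate 12–13 N, under the 20 N limit.
- **Spare caught:** in both camera views its top label is within 0.6 pixels of where the caught empty's label was.
- **Everything else:** the narrow cassette measured unchanged to within 0.2 mm. In the last side picture the pink and purple cassettes, jam jar and price card looked undisturbed, and the arm was clear of everything.

No check failed. The top and side cameras disagreed by about 4 mm sideways on the bay cassette's position, both before and after.

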